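# Hang a coated test panel on the drying rail

### The job

Take the test-panel hanger out of its grey parking block by its orange grip, lift its hook over the raised front lip of the bench drying rail and lower it gently until the hook is fully seated in the channel behind the lip. Then slide the seated hanger along the channel so that it pushes the red buffer fully home, and let go of it there. Do not drop the hanger, never press or ram it against the rail with more than 20 N, and leave the bench timer, the dropper bottle and the sample cell where they stand.

Things in the scene. Friction and masses are not known exactly. Their poses are not given: they have to be found in the camera images.
- rail_stand: drying rail stand, fixed: grey base 130x260x12 mm, two telescopic legs, aluminium channel rail 240 mm long along this y axis, open at the top. Origin: centre of the base's underside, below the channel's middle; x points across the rail, away from the robot. The lip's top edge is clamped 135 to 180 mm above the bench; that height is NOT reported: see or feel it. It stays put.
- rail_base (a point): point on top of the stand's base, 12 mm over the bench, below the channel's middle; axes as rail_stand. In its x: channel -7 to +7 mm; front lip (yellow stripe) -11 to -7, its edge 14 mm above the black sprung floor strip (gives 1 mm per 4 N, 6 mm at most), its skirt 60 mm tall; back guide +7 to +11, 4 mm higher than the lip. Black buffer housing at y 94 to 120, top 8 mm over the lip's edge.
- buffer (a joint): red-tipped buffer sliding in the channel towards the rail's +y end, in m: 0 = out, 0.025 = fully home (solid stop). The face of its red pad lies at y = +58 mm of rail_stand when out, +83 mm at home; the pad's top is 6 mm above the lip's edge. About 4 N of friction, stays where it is left; the pad itself is cushioned (1 mm per 4 N, 4 mm at most).
- strip (a joint): black sprung floor strip of the channel, 13 mm wide: how far it is pressed down, in m, 0 = unloaded, 0.006 = bottomed; 0.25 mm per N, so the seated hanger's weight sinks it by 0.5 to 0.8 mm
- hanger: test-panel hanger, 0.2 to 0.33 kg, starts upright in the parking block, hook side (+x) away from the robot. Origin: middle of the panel's lower edge, z up. Panel blue and white, 4 mm thick, 80 wide (y), 85 tall; above it a steel arm 40 mm wide, 6 thick, x -2 to +20 mm, carrying the orange grip on top and the hook tongue at its far end. Draw it out straight up.
- hanger_grip (a point): centre of the orange grip block on top of the hanger, 14 (x) x 16 (y) x 46 (z) mm, where to grasp it from above; hanger axes. The top of the steel arm is 23 mm below this point, the panel's lower edge 114 mm below.
- hanger_tongue (a point): middle of the lower end of the hook tongue, a plate 5 (x) x 40 (y) mm pointing down, 16 mm long below the arm; 17.5 mm in +x and 45 mm below hanger_grip. Gap to the panel 13 mm. Seated, it rests on the channel floor; let go, the panel may lean back a few degrees on the rail's skirt, which is fine. With buffer home it is at y = +63 mm of rail_stand.
- parking_block: grey slotted block, 60x104x28 mm, fixed; origin at the centre of its underside; slot along its y axis, 22 mm deep, holding the hanger's panel
- drops_mid (a point): dropper bottle, amber with a green cap, 28 mm across, 69 mm tall; point half-way up; bystander
- timer_mid (a point): white bench timer lying flat, 62x66x20 mm; point half-way up; bystander
- cell_mid (a point): clear square sample cell, 28x28x66 mm; point half-way up; bystander
Not all that is in view belongs to the job. What is shaped like the hanger but yellow is not meant.

How it is judged:
On the way, in this order (a step that is already met when the one before it is completed fails the run):
1. the hook sits in the channel behind the lip, bearing on the floor strip (value of joint strip above 0.0003 m and x of hanger_tongue in the frame of rail_stand between -0.007 and 0.007 m and y of hanger_tongue in the frame of rail_stand between -0.1 and 0.066 m and height (world z) of hanger_tongue between 0.11 and 0.175 m and angle between hanger_tongue's own z axis and vertical below 0.3 rad and contact force between hanger and rail_stand above 0.8 N), for 0.2 s.
2. the hanger, still in the channel, has pushed the buffer home (value of joint buffer above 0.021 m and x of hanger_tongue in the frame of rail_stand between -0.007 and 0.007 m and y of hanger_tongue in the frame of rail_stand between 0.05 and 0.072 m and height (world z) of hanger_tongue between 0.11 and 0.175 m and angle between hanger_tongue's own z axis and vertical below 0.3 rad and contact force between hanger and rail_stand above 0.8 N), for 0.2 s.
At the end, for the whole second after the job is handed in: The buffer is home (over 21 of 25 mm). The hanger is let go and at rest, its weight on the floor strip (sunk over 0.3 mm), tongue in the channel behind the lip (within 7 mm of its middle) and at the buffer (tongue at y = +53 to +68 mm of rail_stand), leaning under 0.3 rad (value of joint strip above 0.0003 m and value of joint buffer above 0.021 m and x of hanger_tongue in the frame of rail_stand between -0.007 and 0.007 m and y of hanger_tongue in the frame of rail_stand between 0.053 and 0.068 m and height (world z) of hanger_tongue between 0.11 and 0.175 m and angle between hanger_tongue's own z axis and vertical below 0.3 rad and contact force between hanger and rail_stand above 0.8 N and linear speed of hanger below 0.02 m/s); the robot touches nothing.
It fails at once if the hanger presses on the rail or buffer with more than 20 N (contact force between hanger and rail_stand above 20 N).
It fails at once if the hanger is dropped: it moves faster than 0.25 m/s with no finger on it (linear speed of hanger above 0.25 m/s and contact force between the fingers and hanger below 0.05 N).
It fails at once if the dropper bottle is moved by more than 15 mm (distance of drops_mid from where it was at the start of the episode above 0.015 m).
It fails at once if the bench timer is moved by more than 15 mm (distance of timer_mid from where it was at the start of the episode above 0.015 m).
It fails at once if the sample cell is moved by more than 15 mm (distance of cell_mid from where it was at the start of the episode above 0.015 m).
It also fails if it takes over 70 s, if anything falls off the work surface, if the arm or the gripper's body presses on something with over 40 N, if the wrist force passes 120 N, or if a joint passes its speed limit or range.

### The arm

A 6-joint arm with a two-finger parallel gripper is mounted at the origin on a cart in front of the work surface, level with it; the furniture and walls round the work are solid. World frame = base frame: x ahead of the robot, y to its left, z up, the work surface at z = 0. Lengths are in m, angles in rad, forces in N, time in s.
With the tool pointing down it reaches from about 0.375 to 0.975 m from the base axis. Payload 3.8 kg.
Tool frame: the origin (TCP) lies midway between the tips of the shut fingers; the grasp point (between the pads) lies 19 mm behind it; z points along the fingers, y is the direction in which the jaws open and shut (so a half turn about z gives the same grasp; the last joint's range is limited). The gripper opens to 85 mm and grips with 20 to 120 N. Pads are 22 mm wide; open, the fingers measure 114 mm over their backs; the gripper's body (76 mm by 85 mm) begins 54 mm behind the grasp point. The pads swing forward as they close: fully open they stand 13 mm farther back than shut.
Start: joints at [-0.037, 0.264, 1.604, -0, 1.274, -0.037], TCP at [0.675, -0, 0.194] pointing down, gripper open.
Joint ranges: [-2.63, 2.63], [-0.94, 2.18], [0.31, 2.57], [-1.31, 4.45], [0, 2.66], [-2.55, 2.55]. Speed limits (rad/s): [2.57, 2.57, 3.14, 3.14, 3.14, 3.14].

### API

Orientations are given as a rotation vector (axis times angle).
In Python, from workcell import bot gives the robot as it stands.
- The arm moves only by the tool drive_tool, never from a script. Its argument "deltas" is a list of rows, each an object with "hand": the opening, from 0 (shut) to 1 (fully open); "offset": the shift along the world's x, y, z in cm, a list of three; "angular": the turn, a rotation vector about the world's x, y, z in degrees, a list of three. A call has 1 to 8 rows; each row is the pose to reach, as a shift and turn from the pose commanded when the call began; what a row does not reach only later rows make up. A row lasts 1/8 s, in which the tool goes at most 62.5 mm and 10.7 degrees, less where a joint would pass 70% of its speed; a pose out of reach is approached as far as the arm can. A call with a gripper value outside its range is refused whole. The fingers move at their own pace and stop on an object; "force" is the grip in N (left out, the last holds). Time passes only in rows, so rows that repeat a pose let the fingers close. It gives the time, the measured TCP pose, the force and the opening at its end, in the units of the state.
- bot.read_state(): the state, without advancing time (a new reading comes with each control period).
- bot.read_camera(name): name is "scene" or "side" or "wrist"; returns a dict with "frame" (400x640x3 uint8, blue, green, red), "mtx" (3x3 intrinsics, pixels), "k1" (the pictures are not rectified: a ray, as slopes to the right and down, at radius r is drawn at 1 + k1 r^2 times it, then the intrinsics apply), "R" (3x3) and "t" (3): a world point X has camera coordinates R X + t. Camera axes: x right, y down, z forward; pixel columns grow to the right and rows downward; lengths in m; the calibration is good to about 2 mm. A picture is of the moment at which its call begins. There is no depth.
- bot.finish_job(): hands the job in, once; it reports no verdict.
The state is a dict: "time": time; "q": joint angles; "joint_vel": joint speeds; "joint_torque": joint torques, N m; "tool_pos": TCP position; "tcp_rot": TCP orientation; "wrist_force": force on the tool from outside, world axes, zero at the start; "torque": the same for the moment, N m; "width": opening from 0.0 (shut) to 1.0 (fully open).
Only numpy, scipy, OpenCV 4.12 (cv2) and the standard library are available. Lean on these libraries where they do the work, as an engineer would, in place of code of your own. Each camera call takes 0.05 s, during which the arm holds its last target. There are 200 camera calls.

## Working session

There is one attempt and no reset: what is moved stays moved. The work goes in short steps, Python scripts to look and compute and a tool call to move; the robot and the scene stay as the last step left them, time stands still between calls to the robot, and variables do not carry over. Pictures are saved under pics/ and viewed, about 8 in all and at most 12, crops included, and the job is handed in when it is done.

Besides the shell and the picture viewer there is one more tool, called as name(argument=value, ...), one argument or row to a line, values as JSON. drive_tool: Moves the arm, as the interface text tells. Its arguments: {"type":"object","properties":{"deltas":{"type":"array"},"force":{"type":"number"}},"required":["deltas"]}

```bash
mkdir -p pics; cat > h.py <<'E'
import numpy as np, cv2
from workcell import bot
def cam(n):
    c=bot.read_camera(n); c={k:(np.array(v) if k!='k1' else v) for k,v in c.items()}; return c
def ray(c,uv):
    K=c['mtx']; d=np.array([(uv[0]-K[0,2])/K[0,0],(uv[1]-K[1,2])/K[1,1]]); s=d.copy()
    for _ in range(20): s=d/(1+c['k1']*(s@s))
    v=c['R'].T@np.array([s[0],s[1],1]); return -c['R'].T@c['t'], v/np.linalg.norm(v)
def onz(c,uv,z):
    o,v=ray(c,uv); return o+v*(z-o[2])/v[2]
def tri(l):
    A=np.zeros((3,3));b=np.zeros(3)
    for c,uv in l:
        o,v=ray(c,uv);P=np.eye(3)-np.outer(v,v);A+=P;b+=P@o
    X=np.linalg.solve(A,b)
    return X,[np.linalg.norm(np.cross(X-ray(c,uv)[0],ray(c,uv)[1])) for c,uv in l]
def proj(c,X):
    p=c['R']@np.asarray(X)+c['t']; s=p[:2]/p[2]; s=s*(1+c['k1']*(s@s)); return c['mtx'][:2,:2]@s+c['mtx'][:2,2]
def save(n,im): cv2.imwrite('pics/'+n+'.png',im)
E
python3 - <<'E'
from h import *
a=cam('scene');b=cam('side')
import pickle;pickle.dump((a,b),open('c0.pkl','wb'))
save('scene0',a['frame']);save('side0',b['frame'])
for c in(a,b):print(-c['R'].T@c['t'],c['R'][2],c['mtx'][0],c['k1'])
print(bot.read_state())
E
```

```text
[ 0.1553899  -0.73398182  1.0045952 ] [ 0.27626786  0.56180886 -0.7797736 ] [485.19964428   0.         309.87086039] -0.06160057130599914
[ 0.02503703 -0.84009943  0.63826249] [ 0.44015588  0.73622368 -0.51404036] [382.75688441   0.         316.4720146 ] -0.044300515278325736
{'time': 0.1, 'q': array([-3.68951159e-02,  2.64713006e-01,  1.60527452e+00,  3.31557798e-05,
        1.27373392e+00, -3.69215969e-02]), 'joint_vel': array([-0.00091402, -0.00294828, -0.00129084, -0.00091032,  0.00082774,
       -0.00052952]), 'joint_torque': array([ 2.96398039e-04, -5.16707003e+01, -3.68589377e+01,  1.30520286e-05,
        6.22219843e-03,  5.24967299e-05]), 'tool_pos': array([6.74230360e-01, 4.20736982e-05, 1.92642898e-01]), 'tcp_rot': array([-2.22030412, -2.2203413 ,  0.00223802]), 'wrist_force': array([0.14723858, 1.25232999, 0.58877901]), 'torque': array([ 0.02786619, -0.03572423,  0.03711222]), 'width': 0.9985395675854928}
```

View pics/scene0.png

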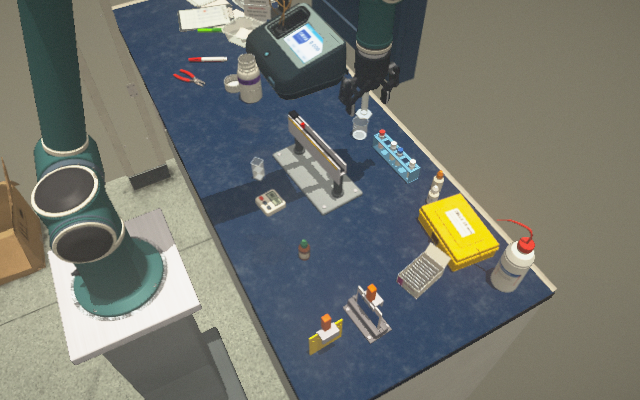

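View pics/side0.png

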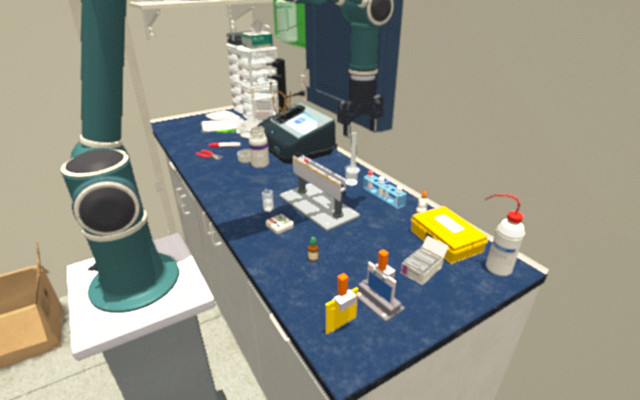

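Scene: there are two orange-gripped hangers. One stands in the grey slotted block, scene px (372,292) and side px (383,262). The other has a yellow panel, scene px (326,322) and side px (342,285), and is the decoy. The one in the grey block fits the task. The rail is at scene px (317,145). I'll confirm with an enlarged crop.

```bash
python3 - <<'E'
from h import *
import pickle
a,b=pickle.load(open('c0.pkl','rb'))
def crop(c,x,y,w,h,s): return cv2.resize(c['frame'][y:y+h,x:x+w],(w*s,h*s),interpolation=cv2.INTER_CUBIC)
top=np.hstack([crop(a,260,100,100,75,4),crop(a,310,270,100,75,4)])
bot_=np.hstack([crop(b,275,145,100,75,4),crop(b,325,240,100,75,4)])
save('crop1',np.vstack([top,bot_]))
for n,c in(('scene',a),('side',b)):
    hsv=cv2.cvtColor(c['frame'],cv2.COLOR_BGR2HSV)
    for nm,lo,hi in(('orange',(6,170,150),(16,255,255)),('red',(0,150,100),(5,255,255)),('green',(50,80,40),(80,255,255)),('yellow',(22,150,120),(32,255,255))):
        m=cv2.inRange(hsv,lo,hi)
        k,_,st,ce=cv2.connectedComponentsWithStats(m)
        print(n,nm,[(st[i].tolist(),ce[i].round(1).tolist()) for i in range(1,k) if st[i][4]>8])
E
```

```text
scene orange [([438, 171, 5, 7, 22], [439.9, 173.9]), ([368, 284, 8, 11, 27], [371.6, 289.0]), ([322, 314, 9, 9, 44], [325.9, 317.6])]
scene red [([189, 57, 12, 4, 36], [194.8, 58.9]), ([180, 69, 14, 9, 39], [187.0, 72.7]), ([174, 74, 16, 8, 43], [181.2, 77.8]), ([301, 123, 4, 5, 11], [302.3, 124.4]), ([380, 130, 5, 4, 15], [381.7, 131.2]), ([507, 220, 28, 33, 261], [525.3, 240.8])]
scene green [([208, 28, 13, 4, 32], [215.2, 29.2]), ([301, 239, 6, 7, 28], [303.8, 242.3])]
scene yellow [([419, 194, 80, 77, 2766], [458.9, 230.8]), ([333, 319, 9, 21, 66], [338.5, 326.8]), ([309, 334, 9, 6, 25], [313.1, 336.4]), ([310, 340, 6, 6, 13], [312.0, 342.4]), ([310, 348, 6, 5, 12], [312.0, 349.8])]
side orange [([423, 191, 3, 7, 14], [424.0, 194.2]), ([309, 246, 9, 4, 26], [312.8, 247.8]), ([379, 250, 9, 21, 124], [382.3, 260.2]), ([338, 274, 10, 21, 136], [341.9, 285.4])]
side red [([211, 144, 7, 2, 11], [214.5, 144.6]), ([203, 151, 9, 4, 12], [207.7, 152.4]), ([198, 154, 11, 3, 17], [203.2, 155.1]), ([500, 195, 19, 11, 32], [511.2, 197.3]), ([508, 211, 15, 12, 145], [514.8, 216.4])]
side green [([274, 0, 5, 37, 92], [275.3, 19.2]), ([289, 3, 17, 45, 433], [300.4, 25.2]), ([242, 35, 30, 10, 101], [256.9, 38.8]), ([216, 129, 20, 4, 34], [227.7, 130.9]), ([310, 237, 6, 9, 41], [312.6, 240.9])]
side yellow [([412, 206, 75, 57, 1986], [449.7, 233.6]), ([340, 275, 5, 4, 13], [342.4, 276.2]), ([352, 288, 6, 6, 23], [354.8, 289.9]), ([326, 301, 31, 33, 608], [337.6, 315.5])]
```

View pics/crop1.png

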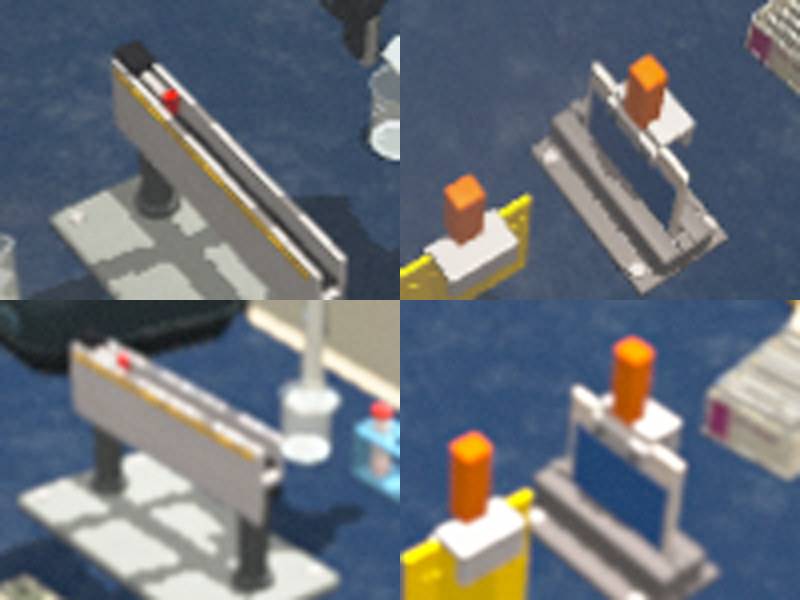

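The crop confirms it: the blue and white panel in the grey block is the target and the yellow-panel one is the decoy. The yellow lip edge and the red pad (scene px (302,124)) are visible, with the black buffer housing at scene px (293,113).

```bash
python3 - <<'E'
from h import *
import pickle
a,b=pickle.load(open('c0.pkl','rb'))
def S(x,y,ox,oy,cx,cy): return (ox+(x-cx)/4-.4,oy+(y-cy)/4-.4)
A1=lambda x,y:S(x,y,260,100,0,0);A2=lambda x,y:S(x,y,310,270,400,0)
B1=lambda x,y:S(x,y,275,145,0,300);B2=lambda x,y:S(x,y,325,240,400,300)
P={'lipfar':(A1(114,62),B1(74,350)),'lipnear':(A1(326,282),B1(266,463)),'backnear':(A1(344,258),B1(281,440)),'redtop':(A1(171,95),B1(124,357)),
'griptop':(A2(648,68),B2(634,349)),'panL':(A2(597,66),B2(577,392)),'panR':(A2(687,180),B2(684,464)),'skirtnear':(None,B1(260,522))}
for k,(u,v) in P.items():
    if u is None: continue
    X,e=tri([(a,u),(b,v)]);print(k,X.round(4),np.round(e,4))
print('grip@z.143',onz(a,A2(648,68),.143).round(4),onz(b,B2(634,349),.143).round(4))
for k in('panL','panR'):print(k,onz(a,P[k][0],.091).round(4),onz(b,P[k][1],.091).round(4))
# base corners
for p in [(273.5,155),(322,211),(361,192)]:print('base',onz(a,p,.012).round(4))
for p in[B1(20,497),B1(338,577)]:print('baseside',onz(b,p,.012).round(4))
for p in [A2(533,148),A2(642,290),A2(726,238)]:print('block',onz(a,p,.004).round(4))
# bystanders
for n,p in(('cell',(258,168)),('timer',(270,202)),('drop',(304,250))):print(n,onz(a,p,.02).round(3))
E
```

```text
lipfar [0.5519 0.1888 0.1263] [0.001 0.001]
lipnear [ 0.5796 -0.0502  0.1217] [0.0002 0.0002]
backnear [ 0.592  -0.0499  0.1366] [0.0004 0.0004]
redtop [0.5639 0.1265 0.1408] [0.0008 0.0008]
griptop [ 0.4695 -0.3657  0.1382] [0.0007 0.0007]
panL [ 0.4651 -0.329   0.0852] [0.0002 0.0002]
panR [ 0.4699 -0.4106  0.0925] [0.0012 0.0012]
grip@z.143 [ 0.4673 -0.3673  0.143 ] [ 0.4657 -0.3708  0.143 ]
panL [ 0.463  -0.3314  0.091 ] [ 0.4606 -0.3345  0.091 ]
panR [ 0.4696 -0.4091  0.091 ] [ 0.4719 -0.4103  0.091 ]
base [0.4921 0.1766 0.012 ]
base [ 0.5182 -0.0651  0.012 ]
base [ 0.6396 -0.0582  0.012 ]
baseside [0.4904 0.1772 0.012 ]
baseside [ 0.6402 -0.0633  0.012 ]
block [ 0.4337 -0.3208  0.004 ]
block [ 0.4437 -0.421   0.004 ]
block [ 0.4998 -0.4173  0.004 ]
cell [0.431 0.144 0.02 ]
timer [0.41  0.019 0.02 ]
drop [ 0.421 -0.154  0.02 ]
```

drive_tool(
  deltas=[
    {"hand":1,"offset":[-2,1,6],"angular":[0,0,6]},
    {"hand":0.6,"offset":[-6,3,12],"angular":[0,0,6]},
    {"hand":0.6,"offset":[-10,5,16],"angular":[0,0,6]},
    {"hand":0.6,"offset":[-10,5,16],"angular":[0,0,6]},
    {"hand":0.6,"offset":[-10,5,16],"angular":[0,0,6]},
  ],
)

```text
time: 0.72
tool_pos: [0.575, 0.0501, 0.3542]
tcp_rot: [2.101, 2.334, 0.001]
wrist_force: [0.3, 0.3, 0.1]
width: 0.602
```

```bash
python3 - <<'E'
from h import *
import pickle
w=cam('wrist');pickle.dump(w,open('w1.pkl','wb'));save('w1',w['frame'])
s=bot.read_state();print(s['time'],s['tool_pos'],s['tcp_rot'],s['width'],s['wrist_force']);print(-w['R'].T@w['t'],w['R'][2],w['mtx'],w['k1'])
a,b=pickle.load(open('c0.pkl','rb'))
print('decoy grip',onz(a,(325.6,315.8),.143),tri([(a,(325.6,315.8)),(b,(342.6,275.2))]))
E
```

```text
0.775 [0.57487759 0.04980879 0.3524789 ] [-2.10147700e+00 -2.33431008e+00  1.87071718e-03] 0.601342413435312 [ 0.58789222 -0.32650478 -0.45431834]
[0.56714453 0.1168283  0.53359827] [ 0.02982265 -0.26866422 -0.96277212] [[316.05675044   0.         321.07956868]
 [  0.         316.05675044 195.68427319]
 [  0.           0.           1.        ]] 0.009866696350265002
decoy grip [ 0.35626002 -0.37943326  0.143     ] (array([ 0.35922955, -0.37600419,  0.13315551]), [np.float64(0.000913073245028385), np.float64(0.0009130732450283723)])
```

View pics/w1.png

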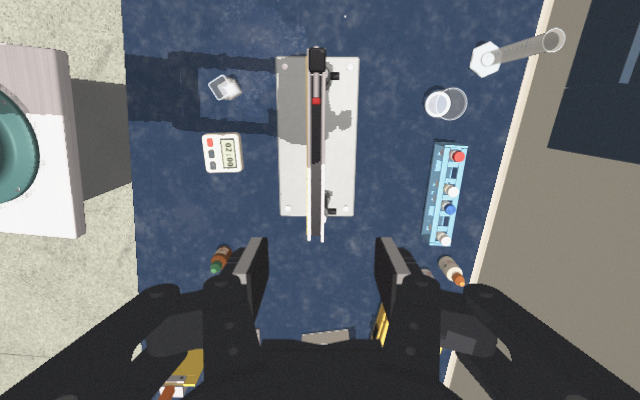

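The wrist view shows the stand straight from above: base corners about (277,57), (358,57), (280,216) and (355,216). The channel runs along x≈316, with the red pad at (316,100) and the black housing at (317,58).

```bash
python3 - <<'E'
from h import *
import pickle
w=pickle.load(open('w1.pkl','rb'));f=w['frame'];g=f.max(2).astype(int)
for r in (90,130,160,185,200,210,225):print(r,g[r,272:362].tolist() if r in(185,) else '', 'chan',g[r,302:332].tolist())
print('col290',g[48:64,290].tolist(),g[208:224,290].tolist()); print('col345',g[48:64,345].tolist(),g[208:224,345].tolist())
for r in(75,200):print('L',r,g[r,270:290].tolist(),'R',g[r,348:366].tolist())
print('lipend col310',g[225:246,310].tolist(),'back322',g[225:246,322].tolist(),'strip316',g[40:112,316].tolist())
hsv=cv2.cvtColor(f,cv2.COLOR_BGR2HSV);m=cv2.inRange(hsv,(0,150,100),(5,255,255))|cv2.inRange(hsv,(175,150,100),(180,255,255));k,_,st,ce=cv2.connectedComponentsWithStats(m);print([(st[i],ce[i]) for i in range(1,k) if 300<ce[i][0]<335])
m=cv2.inRange(hsv,(20,120,100),(33,255,255));k,_,st,ce=cv2.connectedComponentsWithStats(m);print([(st[i],ce[i]) for i in range(1,k) if 300<ce[i][0]<335])
z=f[45:245,300:335];save('w1c',cv2.resize(z,None,fx=3,fy=3,interpolation=cv2.INTER_CUBIC))
E
```

```text
90  chan [153, 155, 155, 169, 186, 200, 212, 200, 145, 95, 61, 123, 174, 197, 201, 181, 144, 88, 57, 122, 185, 212, 209, 158, 125, 153, 154, 202, 235, 235]
130  chan [148, 147, 150, 153, 172, 198, 212, 198, 152, 96, 52, 55, 48, 54, 51, 48, 51, 52, 69, 138, 194, 208, 186, 149, 150, 152, 150, 155, 153, 153]
160  chan [231, 232, 231, 231, 219, 195, 207, 200, 159, 94, 45, 44, 48, 49, 46, 47, 46, 45, 85, 155, 197, 209, 211, 224, 233, 232, 234, 234, 233, 233]
185 [106, 107, 104, 104, 106, 107, 107, 149, 215, 227, 228, 227, 226, 227, 227, 227, 228, 228, 229, 228, 229, 229, 231, 231, 231, 230, 230, 229, 230, 230, 230, 229, 231, 230, 237, 244, 247, 247, 228, 118, 101, 96, 101, 100, 100, 100, 100, 101, 110, 196, 245, 247, 242, 232, 233, 233, 233, 233, 233, 233, 233, 233, 233, 231, 231, 233, 233, 232, 232, 232, 233, 233, 231, 230, 231, 231, 231, 231, 231, 231, 229, 222, 170, 103, 110, 106, 109, 109, 107, 105] chan [230, 229, 231, 230, 237, 244, 247, 247, 228, 118, 101, 96, 101, 100, 100, 100, 100, 101, 110, 196, 245, 247, 242, 232, 233, 233, 233, 233, 233, 233]
200  chan [230, 230, 229, 230, 24
[... 1118 characters left out ...]
0, 106, 105, 108, 109, 105, 104, 106]
lipend col310 [237, 236, 237, 238, 239, 239, 239, 240, 239, 239, 237, 236, 235, 236, 236, 179, 122, 108, 106, 106, 105] back322 [247, 247, 247, 247, 247, 247, 247, 247, 247, 247, 247, 247, 247, 247, 247, 247, 247, 181, 109, 110, 110] strip316 [110, 109, 114, 113, 115, 128, 184, 206, 58, 72, 59, 61, 60, 58, 59, 55, 58, 56, 57, 58, 56, 57, 58, 60, 56, 55, 55, 59, 53, 52, 38, 33, 129, 200, 201, 200, 201, 202, 201, 202, 199, 198, 201, 202, 204, 199, 200, 202, 200, 202, 201, 201, 200, 200, 200, 201, 202, 154, 193, 216, 212, 208, 206, 186, 112, 60, 55, 55, 55, 57, 53, 54]
[(array([312,  98,   8,   7,  52], dtype=int32), array([315.5       , 100.76923077]))]
[]
```

View pics/w1c.png

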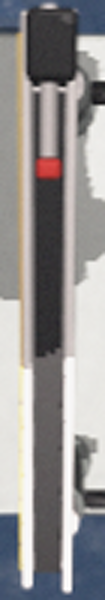

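```bash
python3 - <<'E'
from h import *
import pickle
from scipy.optimize import least_squares
w=pickle.load(open('w1.pkl','rb'))
Q=lambda u,v,z:onz(w,(u,v),z)[:2]
L=[Q(276.2,75,.012),Q(278.9,185,.012),Q(279.4,200,.012)];R=[Q(358.2,75,.012),Q(354.1,185,.012),Q(353.4,200,.012)]
T=[Q(290,56.8,.012),Q(345,56.5,.012)];B=[Q(290,216,.012),Q(345,216,.012)]
for n,p in zip('LRTB',(L,R,T,B)):print(n,np.round(p,4).tolist())
def res(p):
    x,y,t=p;c,s=np.cos(t),np.sin(t);l=lambda P:((P[0]-x)*c+(P[1]-y)*s,-(P[0]-x)*s+(P[1]-y)*c)
    return [l(P)[0]+.065 for P in L]+[l(P)[0]-.065 for P in R]+[l(P)[1]-.13 for P in T]+[l(P)[1]+.13 for P in B]
r=least_squares(res,[.57,.06,.1]);print('base fit',r.x,np.degrees(r.x[2]),np.round(r.fun*1000,1))
x,y,t=r.x;c,s=np.cos(t),np.sin(t)
def wl(X,Y,Z):return (x+X*c-Y*s,y+X*s+Y*c,Z)
for z in(.135,.145,.155,.165,.18):
    print(z,'lip inner near/far pt x=-7:',[ (P:=Q(u,v,z),((P-[x,y])@[c,s]*1000).round(1),((P-[x,y])@[-s,c]*1000).round(1))[1:] for u,v in((310.5,200),(310.5,130),(310,240.2))],'back(+4)',[((Q(u,v,z+.004)-[x,y])@[c,s]*1000).round(1) for u,v in((320.6,200),(320.8,130))],'end',((Q(322,242.2,z+.004)-[x,y])@[-s,c]*1000).round(1),'redface',((Q(316,104.8,z+.006)-[x,y])@[-s,c]*1000).round(1))
print([wl(0,63,0),wl(0,20,0)])
E
```

```text
L [[0.4939, 0.1567], [0.5101, -0.0175], [0.5128, -0.0439]]
R [[0.6199, 0.17], [0.6371, -0.0041], [0.6394, -0.0306]]
T [[0.5131, 0.1848], [0.5963, 0.1941]]
B [[0.5332, -0.071], [0.6287, -0.061]]
base fit [0.56661646 0.06158489 0.09737763] 5.579327115001459 [ 1.9  1.1  1.2 -1.4 -1.3 -1.5 -2.2 -1.   1.2  2. ]
0.135 lip inner near/far pt x=-7: [(np.float64(-6.5), np.float64(-63.0)), (np.float64(-6.4), np.float64(27.3)), (np.float64(-7.2), np.float64(-120.1))] back(+4) [np.float64(6.8), np.float64(6.3)] end -121.2 redface 57.3
0.145 lip inner near/far pt x=-7: [(np.float64(-6.2), np.float64(-60.0)), (np.float64(-6.1), np.float64(28.0)), (np.float64(-6.9), np.float64(-115.7))] back(+4) [np.float64(6.8), np.float64(6.3)] end -116.7 redface 57.2
0.155 lip inner near/far pt x=-7: [(np.float64(-5.9), np.float64(-57.1)), (np.float64(-5.8), np.float64(28.7)), (np.float64(-6.6), np.float64(-111.3))] back(+4) [np.float64(6.7), np.float64(6.3)] end -112.3 redface 57.1
0.165 lip inner near/far pt x=-7: [(np.float64(-5.6), np.float64(-54.1)), (np.float64(-5.5), np.float64(29.4)), (np.float64(-6.2), np.float64(-107.0))] back(+4) [np.float64(6.7), np.float64(6.3)] end -107.8 redface 57.1
0.18 lip inner near/far pt x=-7: [(np.float64(-5.1), np.float64(-49.7)), (np.float64(-5.0), np.float64(30.4)), (np.float64(-5.7), np.float64(-100.4))] back(+4) [np.float64(6.7), np.float64(6.3)] end -101.1 redface 57.0
[(np.float64(-5.558483291689661), np.float64(62.76312516391728), 0), (np.float64(-1.3778596548734827), np.float64(19.966835768605282), 0)]
```

drive_tool(
  deltas=[
    {"hand":0.6,"offset":[-1.5,-6,0]},
    {"hand":0.6,"offset":[-3,-12,0]},
    {"hand":0.6,"offset":[-4.5,-18,0]},
    {"hand":0.6,"offset":[-6,-24,-1]},
    {"hand":0.6,"offset":[-7.5,-30,-3]},
    {"hand":0.6,"offset":[-9,-36,-5]},
    {"hand":0.6,"offset":[-10.7,-42,-7]},
    {"hand":0.6,"offset":[-10.7,-47,-8]},
  ],
)

```text
invalid input
```

drive_tool(
  deltas=[
    {"hand":0.6,"offset":[0,0,0]},
    {"hand":0.6,"offset":[0,0,0]},
  ],
)

```text
invalid input
```

```bash
python3 - <<'E'
from h import *
import pickle
w=cam('wrist');pickle.dump(w,open('w2.pkl','wb'));save('w2',w['frame'])
s=bot.read_state();print(s['time'],s['tool_pos'],s['tcp_rot'],s['wrist_force']);
hsv=cv2.cvtColor(w['frame'],cv2.COLOR_BGR2HSV);m=cv2.inRange(hsv,(6,150,120),(17,255,255));k,_,st,ce=cv2.connectedComponentsWithStats(m)
for i in range(1,k):
    if st[i][4]>40:print(st[i],ce[i])
E
```

```text
0.825 [0.57474196 0.04959796 0.3514373 ] [-2.10098404 -2.332842    0.00397217] [ 0.6499294   0.15106657 -0.17426584]
[212 256  14  10  71] [219.50704225 259.23943662]
[454 274  12  11  84] [459.16666667 278.97619048]
[159 387  15  13 129] [167.28682171 393.41085271]
```

View pics/w2.png

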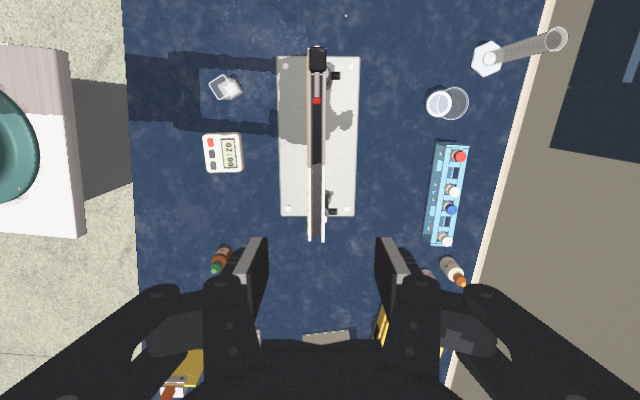

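The view is the same as before: the arm didn't move because the rows lacked "angular" (6 pictures so far).

drive_tool(
  deltas=[
    {"hand":0.6,"offset":[-1.5,-6,0],"angular":[0,0,0]},
    {"hand":0.6,"offset":[-3,-12,0],"angular":[0,0,0]},
    {"hand":0.6,"offset":[-4.5,-18,0],"angular":[0,0,0]},
    {"hand":0.6,"offset":[-6,-24,-1],"angular":[0,0,0]},
    {"hand":0.6,"offset":[-7.5,-30,-3],"angular":[0,0,0]},
    {"hand":0.6,"offset":[-9,-36,-5],"angular":[0,0,0]},
    {"hand":0.6,"offset":[-10.7,-42,-7],"angular":[0,0,0]},
    {"hand":0.6,"offset":[-10.7,-47,-8],"angular":[0,0,0]},
  ],
)

```text
time: 1.82
tool_pos: [0.4657, -0.4218, 0.2694]
tcp_rot: [-2.1, -2.328, -0.0]
wrist_force: [1.6, -0.5, 0.5]
width: 0.601
```

drive_tool(
  deltas=[
    {"hand":0.6,"offset":[0,0,0],"angular":[0,0,0]},
    {"hand":0.6,"offset":[0,0,0],"angular":[0,0,0]},
  ],
)

```text
time: 2.08
tool_pos: [0.4673, -0.4199, 0.2712]
tcp_rot: [-2.101, -2.33, -0.001]
wrist_force: [-0.0, 0.2, -0.4]
width: 0.596
```

```bash
python3 - <<'E'
from h import *
import pickle
w=cam('wrist');pickle.dump(w,open('w2.pkl','wb'));save('w3',w['frame'])
s=bot.read_state();print(s['time'],s['tool_pos'],s['tcp_rot'],s['wrist_force']);
hsv=cv2.cvtColor(w['frame'],cv2.COLOR_BGR2HSV);m=cv2.inRange(hsv,(6,150,120),(17,255,255));k,_,st,ce=cv2.connectedComponentsWithStats(m)
for i in range(1,k):
    if st[i][4]>40:print(st[i],ce[i],onz(w,ce[i],.143))
E
```

```text
2.125 [ 0.46780572 -0.41938339  0.27230994] [-2.10048953e+00 -2.33236718e+00 -8.69741630e-04] [-0.30063361  0.58144952  0.64203369]
[204 118  29  15 252] [219.61111111 124.25396825] [ 0.36510152 -0.37848937  0.143     ]
[320 118  13  17 218] [325.97247706 126.03669725] [ 0.46584767 -0.36959875  0.143     ]
```

View pics/w3.png

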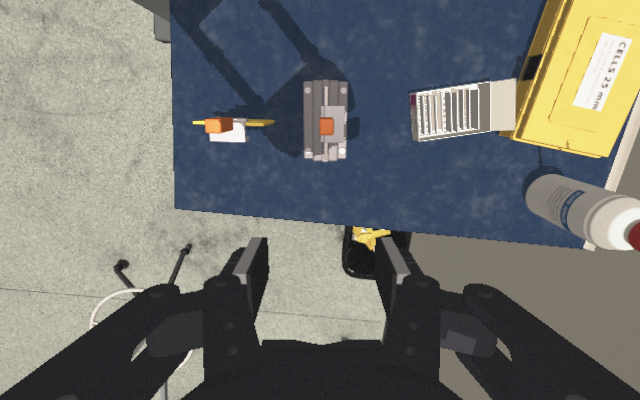

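The target grip is at px (326,126), which is (0.466,-0.370), with the decoy well clear at px (219,125). The block is aligned with the tool. Now descending.

drive_tool(
  deltas=[
    {"hand":0.6,"offset":[-0.2,5,-2],"angular":[0,0,0]},
    {"hand":0.6,"offset":[-0.2,5,-6],"angular":[0,0,0]},
    {"hand":0.6,"offset":[-0.2,5,-10],"angular":[0,0,0]},
    {"hand":0.6,"offset":[-0.2,5,-14],"angular":[0,0,0]},
    {"hand":0.6,"offset":[-0.2,5,-16.7],"angular":[0,0,0]},
    {"hand":0.6,"offset":[-0.2,5,-16.7],"angular":[0,0,0]},
    {"hand":0.6,"offset":[-0.2,5,-16.7],"angular":[0,0,0]},
  ],
)

```text
time: 3.0
tool_pos: [0.4672, -0.3699, 0.1086]
tcp_rot: [2.099, 2.334, 0.0]
wrist_force: [0.4, 0.3, 0.6]
width: 0.603
```

```bash
python3 - <<'E'
from h import *
w=cam('wrist');b=cam('side');save('w4',np.hstack([w['frame'][180:400,200:440],cv2.resize(b['frame'][200:310,320:440],(240,220),interpolation=cv2.INTER_CUBIC)]))
s=bot.read_state();print(s['time'],s['tool_pos'],s['wrist_force'])
E
```

```text
3.1 [ 0.46751551 -0.37071162  0.10928689] [0.79899673 0.37999516 0.53243334]
```

View pics/w4.png

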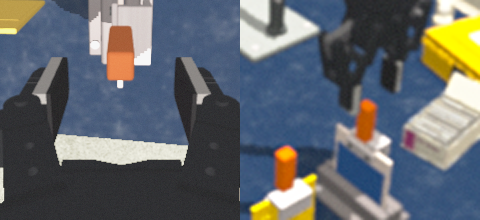

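```bash
python3 - <<'E'
from h import *
w=cam('wrist');b=cam('side');s=bot.read_state();t=s['tool_pos'];print(t,s['time'])
for n,c in(('w',w),('b',b)):
    hsv=cv2.cvtColor(c['frame'],cv2.COLOR_BGR2HSV);m=cv2.inRange(hsv,(6,150,100),(17,255,255));k,_,st,ce=cv2.connectedComponentsWithStats(m)
    print(n,[(st[i].tolist(),ce[i].round(1)) for i in range(1,k) if st[i][4]>60])
    print('tcp',proj(c,t),'grasp',proj(c,t+[0,0,.019]),'tcp z.143',proj(c,[t[0],t[1],.143]))
    if n=='w':print('top face at .143',onz(w,(320,250),.143), onz(w,(320,240),.143))
print(-w['R'].T@w['t'])
E
```

```text
[ 0.46715478 -0.37074043  0.10885911] 3.2
w [([91, 203, 72, 47, 1572], array([133.8, 221.3])), ([307, 205, 26, 53, 1286], array([319.6, 231.9]))]
tcp [321.38122017 222.17219928] grasp [321.50713255 234.43887678] tcp z.143 [321.62830457 246.2436555 ]
top face at .143 [ 0.46655806 -0.37287013  0.143     ] [ 0.46598905 -0.3674582   0.143     ]
b [([378, 250, 10, 21, 148], array([382.6, 260. ])), ([337, 273, 11, 22, 158], array([342.2, 284.8]))]
tcp [382.32194949 264.31200991] grasp [383.05006354 257.30690753] tcp z.143 [383.64182568 251.59804765]
[ 0.45935989 -0.30359739  0.28853683]
```

```bash
python3 - <<'E'
from h import *
b=cam('side');w=cam('wrist')
for dx in(-.028,.028):
  for z in(.116,.13,.145):print(dx,z,'side',proj(b,[.467+dx,-.3705+dx*.1,z]).round(),'wrist',proj(w,[.467+dx,-.3705+dx*.1,z]).round())
save('w5',cv2.resize(b['frame'][215:295,340:430],None,fx=7,fy=7,interpolation=cv2.INTER_CUBIC))
E
```

```text
-0.028 0.116 side [373. 267.] wrist [274. 227.]
-0.028 0.13 side [373. 262.] wrist [270. 236.]
-0.028 0.145 side [374. 256.] wrist [265. 248.]
0.028 0.116 side [392. 257.] wrist [371. 227.]
0.028 0.13 side [392. 251.] wrist [375. 237.]
0.028 0.145 side [393. 246.] wrist [380. 249.]
```

View pics/w5.png

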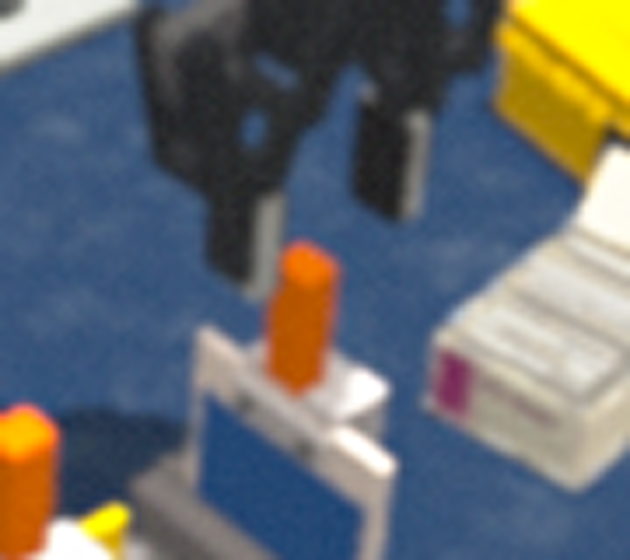

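In the side crop the open fingers straddle the grip in x, but their tips sit near the top of the grip, because open pads stand back. Closing swings them down, and spec and calibration say shut tips would be at z≈0.109. I'll close to a gap wider than the grip and measure the tips.

drive_tool(
  deltas=[
    {"hand":0.28,"offset":[-0.1,0.1,0],"angular":[0,0,0]},
    {"hand":0.28,"offset":[-0.1,0.1,0],"angular":[0,0,0]},
    {"hand":0.28,"offset":[-0.1,0.1,0],"angular":[0,0,0]},
  ],
  force=50,
)

```text
time: 3.68
tool_pos: [0.4649, -0.369, 0.1068]
tcp_rot: [-2.102, -2.334, 0.0]
wrist_force: [0.3, -0.7, 0.7]
width: 0.278
```

```bash
python3 - <<'E'
from h import *
b=cam('side');w=cam('wrist');s=bot.read_state();print(s['time'],s['tool_pos'],s['width'],s['wrist_force'])
save('w6',np.hstack([cv2.resize(b['frame'][215:295,340:420],(480,480),interpolation=cv2.INTER_CUBIC),cv2.resize(w['frame'][180:340,260:380],(320,427)).__class__(0) if 0 else cv2.resize(w['frame'][190:330,270:370],(320,480),interpolation=cv2.INTER_CUBIC)]))
E
```

```text
3.775 [ 0.46492835 -0.36898893  0.10680924] 0.2796322974626189 [-0.21529796  0.19008571  0.22232405]
```

View pics/w6.png

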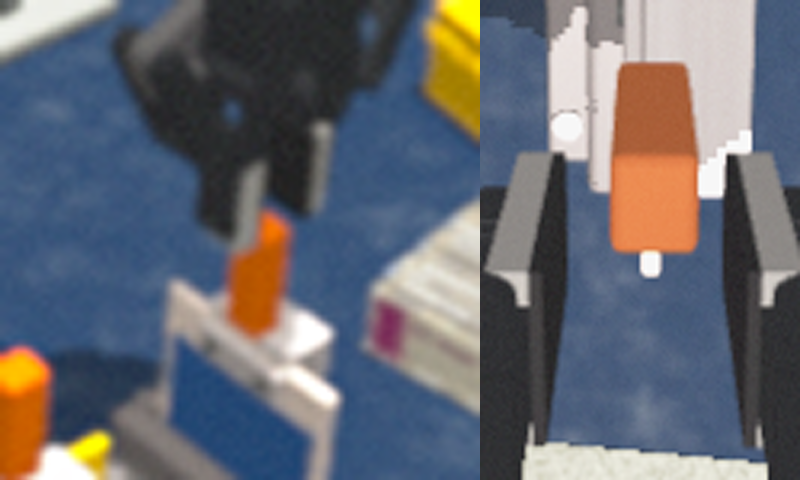

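The closed-in fingers bracket the grip in x and are centred in y. Their tips (side crop (235,248) and (312,215)) overlap only about the top 10 mm of the grip, which is higher than the reported TCP implies. I'll go down in small steps and watch the wrist force.

drive_tool(
  deltas=[
    {"hand":0.28,"offset":[0.05,0,-0.3],"angular":[0,0,0]},
    {"hand":0.28,"offset":[0.05,0,-0.6],"angular":[0,0,0]},
    {"hand":0.28,"offset":[0.05,0,-0.8],"angular":[0,0,0]},
    {"hand":0.28,"offset":[0.05,0,-0.8],"angular":[0,0,0]},
  ],
)

```text
time: 4.28
tool_pos: [0.4653, -0.3688, 0.0984]
tcp_rot: [-2.102, -2.334, -0.0]
wrist_force: [0.3, 0.4, -0.6]
width: 0.279
```

drive_tool(
  deltas=[
    {"hand":0.28,"offset":[0,0,-0.2],"angular":[0,0,0]},
    {"hand":0.28,"offset":[0,0,-0.4],"angular":[0,0,0]},
    {"hand":0.28,"offset":[0,0,-0.4],"angular":[0,0,0]},
  ],
)

```text
time: 4.65
tool_pos: [0.4654, -0.3689, 0.0946]
tcp_rot: [-2.102, -2.334, 0.0]
wrist_force: [-0.6, 0.6, -0.2]
width: 0.283
```

drive_tool(
  deltas=[
    {"hand":0.28,"offset":[0,0,-0.2],"angular":[0,0,0]},
    {"hand":0.28,"offset":[0,0,-0.4],"angular":[0,0,0]},
    {"hand":0.28,"offset":[0,0,-0.4],"angular":[0,0,0]},
  ],
)

```text
time: 5.03
tool_pos: [0.4653, -0.3689, 0.0906]
tcp_rot: [-2.102, -2.334, 0.0]
wrist_force: [-0.3, 0.3, 0.7]
width: 0.281
```

drive_tool(
  deltas=[
    {"hand":0.28,"offset":[0,0,-0.2],"angular":[0,0,0]},
    {"hand":0.28,"offset":[0,0,-0.4],"angular":[0,0,0]},
    {"hand":0.28,"offset":[0,0,-0.4],"angular":[0,0,0]},
  ],
)

```text
time: 5.4
tool_pos: [0.4653, -0.3689, 0.0866]
tcp_rot: [-2.102, -2.334, 0.0]
wrist_force: [-0.5, 0.8, -1.0]
width: 0.276
```

```bash
python3 - <<'E'
from h import *
b=cam('side');w=cam('wrist');s=bot.read_state();print(s['time'],s['tool_pos'],s['width'],s['wrist_force'])
save('w7',np.hstack([cv2.resize(b['frame'][225:285,345:415],(480,411),interpolation=cv2.INTER_CUBIC),cv2.resize(w['frame'][190:310,270:363],(319,411),interpolation=cv2.INTER_CUBIC)]))
E
```

```text
5.5 [ 0.46547075 -0.36898281  0.0868372 ] 0.2845108802885295 [ 0.23815132  0.96726947 -0.6913787 ]
```

View pics/w7.png

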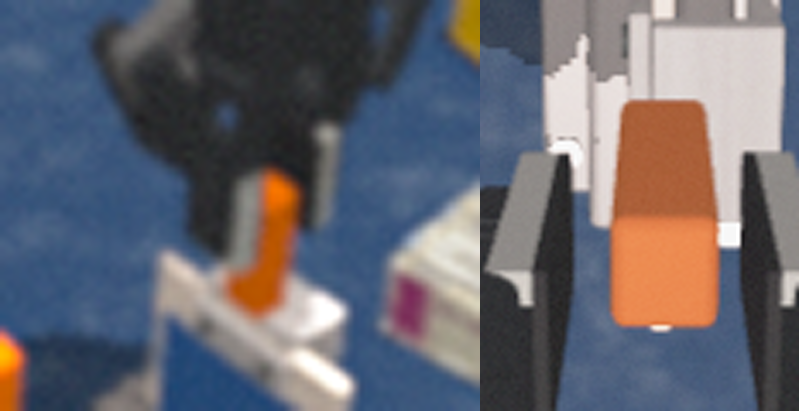

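The fingers now cover about two thirds of the grip, centred, with tips about 10 mm above the arm and no contact force. That's a good grasp height (11 pictures used). Now closing.

drive_tool(
  deltas=[
    {"hand":0,"offset":[0,0,0],"angular":[0,0,0]},
    {"hand":0,"offset":[0,0,0],"angular":[0,0,0]},
    {"hand":0,"offset":[0,0,0],"angular":[0,0,0]},
    {"hand":0,"offset":[0,0,0],"angular":[0,0,0]},
    {"hand":0,"offset":[0,0,0],"angular":[0,0,0]},
  ],
  force=60,
)

```text
time: 6.12
tool_pos: [0.4657, -0.3692, 0.0871]
tcp_rot: [2.102, 2.334, 0.0]
wrist_force: [-0.3, -1.3, 0.8]
width: 0.144
```

drive_tool(
  deltas=[
    {"hand":0,"offset":[0,0,0.5],"angular":[0,0,0]},
    {"hand":0,"offset":[0,0,1.5],"angular":[0,0,0]},
    {"hand":0,"offset":[0,0,3],"angular":[0,0,0]},
    {"hand":0,"offset":[0,0,5],"angular":[0,0,0]},
    {"hand":0,"offset":[0,0,8],"angular":[0,0,0]},
    {"hand":0,"offset":[0,0,12],"angular":[0,0,0]},
    {"hand":0,"offset":[0,0,16],"angular":[0,0,0]},
    {"hand":0,"offset":[0,0,16],"angular":[0,0,0]},
  ],
)

```text
time: 7.12
tool_pos: [0.4679, -0.3712, 0.2535]
tcp_rot: [2.095, 2.327, 0.0]
wrist_force: [1.0, -0.7, -2.9]
width: 0.146
```

drive_tool(
  deltas=[
    {"hand":0,"offset":[0,0,0],"angular":[0,0,0]},
    {"hand":0,"offset":[0,0,0],"angular":[0,0,0]},
  ],
)

```text
time: 7.38
tool_pos: [0.4644, -0.3681, 0.2449]
tcp_rot: [-2.1, -2.332, 0.0]
wrist_force: [-0.3, 1.4, -2.8]
width: 0.143
```

```bash
python3 - <<'E'
from h import *
def M(c):
    hsv=cv2.cvtColor(c['frame'],cv2.COLOR_BGR2HSV);m=cv2.inRange(hsv,(5,150,100),(17,255,255));k,_,st,ce=cv2.connectedComponentsWithStats(m)
    mb=cv2.inRange(hsv,(100,150,50),(125,255,255))
    return [(st[i].tolist(),ce[i].round(1)) for i in range(1,k) if st[i][4]>25]
for n in('scene','side','wrist'):
    c=cam(n);save('l_'+n,c['frame']);print(n,M(c))
    s=bot.read_state();print('tcp',proj(c,s['tool_pos']),'grip exp',proj(c,s['tool_pos']+[0,0,.033]))
print(s)
E
```

```text
scene [([437, 170, 6, 9, 35], array([439.3, 174.6])), ([372, 242, 12, 19, 76], array([379.1, 252.8])), ([321, 314, 10, 9, 37], array([325.5, 318.2]))]
tcp [375.17179095 260.54635808] grip exp [376.81294361 250.70779423]
side [([383, 185, 12, 23, 118], array([388.8, 198.4])), ([422, 191, 5, 7, 26], array([423.8, 194.1])), ([308, 246, 10, 6, 50], array([312.6, 248.3])), ([337, 273, 11, 22, 161], array([342.2, 284.7]))]
tcp [386.09099198 209.79054321] grip exp [387.54389788 195.03325024]
wrist [([197, 168, 30, 22, 395], array([212.5, 178.2])), ([307, 220, 29, 64, 1740], array([321.1, 252.8]))]
tcp [322.18540914 222.79607737] grip exp [322.25478223 245.79303231]
{'time': 7.525, 'q': array([-7.12237949e-01,  8.41732766e-02,  1.71895461e+00, -3.10589099e-05,
        1.34142788e+00, -8.16905198e-01]), 'joint_vel': array([ 7.26130716e-04, -1.81392922e-03, -8.96012466e-03, -9.83371643e-04,
        8.90617631e-04,  8.27083652e-05]), 'joint_torque': array([ 7.93855179e-04, -4.36581051e+01, -3.86953855e+01,  9.54673533e-05,
        2.17238552e-02, -1.11113034e-04]), 'tool_pos': array([ 0.46478211, -0.36842375,  0.24516069]), 'tcp_rot': array([-2.10020688e+00, -2.33240957e+00,  1.44275859e-04]), 'wrist_force': array([ 0.04294852, -0.49277463, -2.42336514]), 'torque': array([-0.02673104,  0.05147707, -0.01835733]), 'width': 0.1431198142248643}
```

Lifted: the wrist shows about 2.7 N and width 0.143, so it's held. Now carrying it over to the rail, with the insertion point at rail y≈+10 mm.

drive_tool(
  deltas=[
    {"hand":0,"offset":[0.5,3,0],"angular":[0,0,0]},
    {"hand":0,"offset":[1.5,8,0],"angular":[0,0,0]},
    {"hand":0,"offset":[2.5,13.5,0],"angular":[0,0,0]},
    {"hand":0,"offset":[3.5,19,0],"angular":[0,0,0]},
    {"hand":0,"offset":[4.5,24.5,0],"angular":[0,0,0]},
    {"hand":0,"offset":[5.8,30,0],"angular":[0,0,0]},
    {"hand":0,"offset":[7,35.5,0],"angular":[0,0,0]},
    {"hand":0,"offset":[7.8,40,0],"angular":[0,0,0]},
  ],
)

```text
time: 8.52
tool_pos: [0.5434, 0.0332, 0.2462]
tcp_rot: [-2.101, -2.335, 0.001]
wrist_force: [0.5, -0.5, -2.3]
width: 0.143
```

drive_tool(
  deltas=[
    {"hand":0,"offset":[0.5,2.8,0],"angular":[0,0,0]},
    {"hand":0,"offset":[0.5,3.8,0],"angular":[0,0,0]},
    {"hand":0,"offset":[0.5,3.8,-1.5],"angular":[0,0,0]},
    {"hand":0,"offset":[0.5,3.8,-3],"angular":[0,0,0]},
    {"hand":0,"offset":[0.5,3.8,-3],"angular":[0,0,0]},
    {"hand":0,"offset":[0.5,3.8,-3],"angular":[0,0,0]},
  ],
)

```text
time: 9.28
tool_pos: [0.5484, 0.0682, 0.2166]
tcp_rot: [-2.103, -2.333, 0.001]
wrist_force: [-0.6, 0.9, -2.3]
width: 0.147
```

```bash
python3 - <<'E'
from h import *
s=bot.read_state();t=s['tool_pos'];print(s['time'],t,s['tcp_rot'],s['wrist_force'],s['width'])
x,y,th=.5666,.0616,.0974;c_,s_=np.cos(th),np.sin(th)
def W(X,Y,Z):return np.array([x+X*c_-Y*s_,y+X*s_+Y*c_,Z])
P=[cam('wrist'),cam('scene'),cam('side')]
w=P[0];f=w['frame'];hsv=cv2.cvtColor(f,cv2.COLOR_BGR2HSV)
m=cv2.inRange(hsv,(0,150,90),(5,255,255))|cv2.inRange(hsv,(174,150,90),(180,255,255));k,_,st,ce=cv2.connectedComponentsWithStats(m)
for i in range(1,k):
    if st[i][4]>20:print(st[i],ce[i],onz(w,ce[i],.141), 'rail', (lambda d:(d[0]*c_+d[1]*s_,-d[0]*s_+d[1]*c_))((onz(w,ce[i],.141)[:2]-[x,y])))
print('exp red',proj(w,W(0,.061,.141)))
tt=t+[.0174,.0017,-.012];d=tt[:2]-[x,y];print('tongue rail',d[0]*c_+d[1]*s_,-d[0]*s_+d[1]*c_,'z',tt[2])
A=cv2.resize(P[0]['frame'][20:260,220:420],(400,480));B=cv2.resize(P[2]['frame'][110:230,265:365],(400,480),interpolation=cv2.INTER_CUBIC)
save('v12',np.hstack([A,B]))
E
```

```text
9.275 [0.54835638 0.06815702 0.21657667] [-2.10335318e+00 -2.33319313e+00  7.77970819e-04] [-0.55368641  0.91829947 -2.32659486] 0.14678616931369642
[338 120  13  11 120] [344.25       125.15833333] [0.56042245 0.1230232  0.141     ] rail (np.float64(-0.00017510350697572986), np.float64(0.06173282155618099))
[523 187  13  13  56] [527.23214286 192.30357143] [0.71847852 0.0843955  0.141     ] rail (np.float64(0.15337544919971063), np.float64(0.007917866055765605))
exp red [344.44736374 126.11102784]
tongue rail -3.666049345624591e-05 0.00829992603316772 z 0.20457666502292896
```

View pics/v12.png

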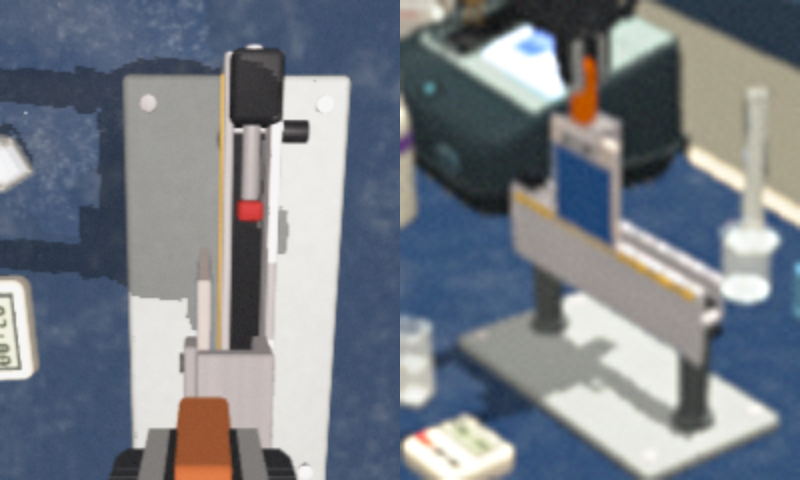

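The hanger hangs upright, with its tongue over the channel. By calculation the tongue is at rail x≈0.0 mm, y≈+8 mm, and the red pad appears within 0.2 mm of the expected centre line. That's 12 pictures used, so numbers only from here. Lowering.

drive_tool(
  deltas=[
    {"hand":0,"offset":[0,0,-1.5],"angular":[0,0,0]},
    {"hand":0,"offset":[0,0,-3],"angular":[0,0,0]},
    {"hand":0,"offset":[0,0,-4.5],"angular":[0,0,0]},
    {"hand":0,"offset":[0,0,-5.5],"angular":[0,0,0]},
    {"hand":0,"offset":[0,0,-6],"angular":[0,0,0]},
    {"hand":0,"offset":[0,0,-6.4],"angular":[0,0,0]},
    {"hand":0,"offset":[0,0,-6.4],"angular":[0,0,0]},
  ],
)

```text
time: 10.3
tool_pos: [0.5486, 0.069, 0.1529]
tcp_rot: [2.102, 2.335, 0.0]
wrist_force: [-0.8, -0.0, -2.1]
width: 0.145
```

drive_tool(
  deltas=[
    {"hand":0,"offset":[0,0,-0.2],"angular":[0,0,0]},
    {"hand":0,"offset":[0,0,-0.4],"angular":[0,0,0]},
    {"hand":0,"offset":[0,0,-0.4],"angular":[0,0,0]},
  ],
)

```text
time: 10.68
tool_pos: [0.5484, 0.069, 0.1488]
tcp_rot: [-2.102, -2.335, 0.0]
wrist_force: [0.0, 0.5, -2.0]
width: 0.147
```

drive_tool(
  deltas=[
    {"hand":0,"offset":[0,0,-0.2],"angular":[0,0,0]},
    {"hand":0,"offset":[0,0,-0.4],"angular":[0,0,0]},
    {"hand":0,"offset":[0,0,-0.4],"angular":[0,0,0]},
  ],
)

```text
time: 11.05
tool_pos: [0.5482, 0.069, 0.1446]
tcp_rot: [-2.102, -2.334, 0.001]
wrist_force: [-0.1, 0.3, -2.3]
width: 0.149
```

drive_tool(
  deltas=[
    {"hand":0,"offset":[0,0,-0.15],"angular":[0,0,0]},
    {"hand":0,"offset":[0,0,-0.3],"angular":[0,0,0]},
    {"hand":0,"offset":[0,0,-0.3],"angular":[0,0,0]},
  ],
)

```text
time: 11.42
tool_pos: [0.5483, 0.069, 0.1417]
tcp_rot: [-2.102, -2.334, 0.0]
wrist_force: [0.4, 0.1, -2.8]
width: 0.144
```

drive_tool(
  deltas=[
    {"hand":0,"offset":[0,0,-0.15],"angular":[0,0,0]},
    {"hand":0,"offset":[0,0,-0.25],"angular":[0,0,0]},
    {"hand":0,"offset":[0,0,-0.25],"angular":[0,0,0]},
  ],
)

```text
time: 11.8
tool_pos: [0.5484, 0.069, 0.1392]
tcp_rot: [-2.102, -2.334, 0.0]
wrist_force: [0.1, -0.0, -2.7]
width: 0.148
```

drive_tool(
  deltas=[
    {"hand":0,"offset":[0,0,-0.1],"angular":[0,0,0]},
    {"hand":0,"offset":[0,0,-0.2],"angular":[0,0,0]},
    {"hand":0,"offset":[0,0,-0.2],"angular":[0,0,0]},
  ],
)

```text
time: 12.18
tool_pos: [0.5484, 0.069, 0.1372]
tcp_rot: [-2.102, -2.335, 0.0]
wrist_force: [0.4, -0.5, -2.2]
width: 0.145
```

drive_tool(
  deltas=[
    {"hand":0,"offset":[0,0,-0.1],"angular":[0,0,0]},
    {"hand":0,"offset":[0,0,-0.15],"angular":[0,0,0]},
    {"hand":0,"offset":[0,0,-0.15],"angular":[0,0,0]},
  ],
)

```text
time: 12.55
tool_pos: [0.5486, 0.069, 0.1362]
tcp_rot: [2.102, 2.334, 0.0]
wrist_force: [-0.3, -0.9, 0.9]
width: 0.146
```

Contact: the wrist reading went from −2.5 to +0.9 N, so about 3.5 N rests on the strip, with the tongue ~14 mm below the seen lip. Holding, then sliding along rail +y.

drive_tool(
  deltas=[
    {"hand":0,"offset":[0,0,0],"angular":[0,0,0]},
    {"hand":0,"offset":[0,0,0],"angular":[0,0,0]},
    {"hand":0,"offset":[-0.05,0.5,0],"angular":[0,0,0]},
    {"hand":0,"offset":[-0.1,1,0],"angular":[0,0,0]},
    {"hand":0,"offset":[-0.15,1.5,0],"angular":[0,0,0]},
    {"hand":0,"offset":[-0.2,2,0],"angular":[0,0,0]},
    {"hand":0,"offset":[-0.25,2.5,0],"angular":[0,0,0]},
    {"hand":0,"offset":[-0.25,2.5,0],"angular":[0,0,0]},
  ],
)

```text
time: 13.55
tool_pos: [0.546, 0.0949, 0.136]
tcp_rot: [-2.101, -2.335, -0.001]
wrist_force: [0.4, 0.0, 0.7]
width: 0.142
```

drive_tool(
  deltas=[
    {"hand":0,"offset":[-0.02,0.2,0],"angular":[0,0,0]},
    {"hand":0,"offset":[-0.05,0.5,0],"angular":[0,0,0]},
    {"hand":0,"offset":[-0.08,0.8,0],"angular":[0,0,0]},
    {"hand":0,"offset":[-0.1,1,0],"angular":[0,0,0]},
    {"hand":0,"offset":[-0.1,1,0],"angular":[0,0,0]},
  ],
)

```text
time: 14.18
tool_pos: [0.5451, 0.1029, 0.136]
tcp_rot: [2.101, 2.334, -0.002]
wrist_force: [0.4, -5.7, 2.1]
width: 0.145
```

drive_tool(
  deltas=[
    {"hand":0,"offset":[-0.03,0.3,0],"angular":[0,0,0]},
    {"hand":0,"offset":[-0.06,0.6,0],"angular":[0,0,0]},
    {"hand":0,"offset":[-0.09,0.9,0],"angular":[0,0,0]},
    {"hand":0,"offset":[-0.12,1.2,0],"angular":[0,0,0]},
    {"hand":0,"offset":[-0.15,1.5,0],"angular":[0,0,0]},
    {"hand":0,"offset":[-0.15,1.5,0],"angular":[0,0,0]},
    {"hand":0,"offset":[-0.15,1.5,0],"angular":[0,0,0]},
  ],
)

```text
time: 15.05
tool_pos: [0.5436, 0.118, 0.136]
tcp_rot: [2.101, 2.334, -0.002]
wrist_force: [0.4, -5.0, 2.3]
width: 0.14
```

drive_tool(
  deltas=[
    {"hand":0,"offset":[-0.02,0.15,0],"angular":[0,0,0]},
    {"hand":0,"offset":[-0.03,0.3,0],"angular":[0,0,0]},
    {"hand":0,"offset":[-0.03,0.3,0],"angular":[0,0,0]},
  ],
)

```text
time: 15.42
tool_pos: [0.5434, 0.121, 0.136]
tcp_rot: [2.101, 2.334, -0.002]
wrist_force: [0.2, -4.9, 2.2]
width: 0.147
```

drive_tool(
  deltas=[
    {"hand":0,"offset":[-0.01,0.1,0],"angular":[0,0,0]},
    {"hand":0,"offset":[-0.02,0.2,0],"angular":[0,0,0]},
    {"hand":0,"offset":[-0.02,0.2,0],"angular":[0,0,0]},
  ],
)

```text
time: 15.8
tool_pos: [0.5431, 0.1229, 0.136]
tcp_rot: [2.101, 2.334, -0.002]
wrist_force: [0.3, -4.5, 2.3]
width: 0.147
```

drive_tool(
  deltas=[
    {"hand":0,"offset":[-0.01,0.1,0],"angular":[0,0,0]},
    {"hand":0,"offset":[-0.01,0.1,0],"angular":[0,0,0]},
  ],
)

```text
time: 16.05
tool_pos: [0.5431, 0.1239, 0.136]
tcp_rot: [2.101, 2.334, -0.002]
wrist_force: [0.3, -4.8, 1.3]
width: 0.146
```

drive_tool(
  deltas=[
    {"hand":0,"offset":[-0.01,0.1,0],"angular":[0,0,0]},
    {"hand":0,"offset":[-0.01,0.1,0],"angular":[0,0,0]},
  ],
)

```text
time: 16.3
tool_pos: [0.5429, 0.1249, 0.136]
tcp_rot: [2.101, 2.334, -0.002]
wrist_force: [0.1, -5.5, 2.0]
width: 0.144
```

```bash
cat > chk.py <<'E'
from h import *
s=bot.read_state();t=s['tool_pos'];print(s['time'],t,s['wrist_force'],s['width'])
x,y,th=.5666,.0616,.0974;c_,s_=np.cos(th),np.sin(th)
rl=lambda P:np.round([(P[0]-x)*c_+(P[1]-y)*s_,-(P[0]-x)*s_+(P[1]-y)*c_],4)
print('tongue by TCP',rl(t+[.0174,.0017,0]))
for n in('wrist','scene'):
    w=cam(n);save('k_%s_%.2f'%(n,s['time']),w['frame']);hsv=cv2.cvtColor(w['frame'],cv2.COLOR_BGR2HSV)
    m=cv2.inRange(hsv,(0,150,90),(5,255,255))|cv2.inRange(hsv,(174,150,90),(180,255,255));k,_,st,ce=cv2.connectedComponentsWithStats(m)
    for i in range(1,k):
        r=rl(onz(w,ce[i],.145))
        if st[i][4]>3 and abs(r[0])<.03 and abs(r[1])<.13:print(n,'red',st[i],r)
    m=cv2.inRange(hsv,(5,150,100),(17,255,255));k,_,st,ce=cv2.connectedComponentsWithStats(m)
    for i in range(1,k):
        r=rl(onz(w,ce[i],.17))
        if st[i][4]>20 and abs(r[0])<.06 and abs(r[1])<.15:print(n,'grip',st[i],ce[i].round(1),r,'@.17')
E
python3 chk.py
```

```text
16.3 [0.54293948 0.12489352 0.13599055] [ 0.06730092 -5.53751115  2.02867314] 0.1440413987336184
tongue by TCP [0.0001 0.0653]
wrist red [343 180  19  17 245] [-0.0007  0.0889]
wrist grip [ 307  220   29   65 1743] [321.1 252.9] [-0.0179  0.0618] @.17
scene grip [293 110   6  17  63] [296.2 119. ] [-0.0176  0.0605] @.17
```

drive_tool(
  deltas=[
    {"hand":0,"offset":[-0.01,0.1,0],"angular":[0,0,0]},
    {"hand":0,"offset":[-0.01,0.1,0],"angular":[0,0,0]},
  ],
)

```text
time: 16.65
tool_pos: [0.5429, 0.1255, 0.136]
tcp_rot: [2.101, 2.333, -0.003]
wrist_force: [1.0, -6.7, 2.7]
width: 0.148
```

drive_tool(
  deltas=[
    {"hand":0,"offset":[-0.01,0.1,0],"angular":[0,0,0]},
    {"hand":0,"offset":[-0.01,0.1,0],"angular":[0,0,0]},
  ],
)

```text
time: 16.9
tool_pos: [0.5428, 0.126, 0.1361]
tcp_rot: [2.1, 2.333, -0.004]
wrist_force: [-0.1, -8.0, 2.6]
width: 0.144
```

The force now climbs steadily at the solid stop, so the buffer is home. Backing off slightly to relax the pad and the down-force, then releasing.

drive_tool(
  deltas=[
    {"hand":0,"offset":[0.01,-0.1,0],"angular":[0,0,0]},
    {"hand":0,"offset":[0.02,-0.2,0.05],"angular":[0,0,0]},
    {"hand":0,"offset":[0.02,-0.2,0.05],"angular":[0,0,0]},
  ],
)

```text
time: 17.27
tool_pos: [0.5428, 0.1254, 0.1361]
tcp_rot: [2.102, 2.334, -0.001]
wrist_force: [1.9, -5.5, -0.1]
width: 0.147
```

drive_tool(
  deltas=[
    {"hand":0,"offset":[0.01,-0.1,0],"angular":[0,0,0]},
    {"hand":0,"offset":[0.01,-0.1,0],"angular":[0,0,0]},
  ],
)

```text
time: 17.52
tool_pos: [0.5428, 0.1251, 0.1361]
tcp_rot: [-2.102, -2.334, 0.0]
wrist_force: [1.3, -3.9, -1.5]
width: 0.147
```

drive_tool(
  deltas=[
    {"hand":0,"offset":[0.01,-0.12,-0.03],"angular":[0,0,0]},
    {"hand":0,"offset":[0.01,-0.12,-0.03],"angular":[0,0,0]},
    {"hand":0,"offset":[0.01,-0.12,-0.03],"angular":[0,0,0]},
  ],
)

```text
time: 17.9
tool_pos: [0.5429, 0.1243, 0.1361]
tcp_rot: [-2.102, -2.334, -0.001]
wrist_force: [1.6, -1.4, -0.6]
width: 0.148
```

drive_tool(
  deltas=[
    {"hand":0.17,"offset":[0,0,0],"angular":[0,0,0]},
    {"hand":0.2,"offset":[0,0,0],"angular":[0,0,0]},
    {"hand":0.23,"offset":[0,0,0],"angular":[0,0,0]},
    {"hand":0.28,"offset":[0,0,0],"angular":[0,0,0]},
    {"hand":0.35,"offset":[0,0,0],"angular":[0,0,0]},
    {"hand":0.45,"offset":[0,0,0],"angular":[0,0,0]},
    {"hand":0.45,"offset":[0,0,0],"angular":[0,0,0]},
  ],
)

```text
time: 18.77
tool_pos: [0.5431, 0.1238, 0.1362]
tcp_rot: [2.102, 2.335, 0.0]
wrist_force: [-0.8, -0.6, -0.4]
width: 0.449
```

```bash
python3 chk.py
```

```text
18.775 [0.5430838  0.12380345 0.13616137] [-0.79373582 -0.56309415 -0.42774097] 0.4490066913817634
tongue by TCP [0.0001 0.0642]
wrist red [343 178  19  18 258] [-0.0008  0.0882]
wrist grip [ 292  218   37   64 1888] [310.4 250.8] [-0.0232  0.0616] @.17
scene grip [291 111   8  17  87] [294.5 118.9] [-0.0212  0.0633] @.17
```

Released: the grip leaned back about 4 mm (a few degrees) and the pad is still home. Retreating upward.

drive_tool(
  deltas=[
    {"hand":0.55,"offset":[-0.3,0,0],"angular":[0,0,0]},
    {"hand":0.55,"offset":[-0.4,0,0.5],"angular":[0,0,0]},
    {"hand":0.55,"offset":[-0.4,0,2],"angular":[0,0,0]},
    {"hand":0.55,"offset":[-0.4,0,5],"angular":[0,0,0]},
    {"hand":0.55,"offset":[-0.4,0,9],"angular":[0,0,0]},
    {"hand":0.55,"offset":[-0.4,0,13],"angular":[0,0,0]},
    {"hand":0.55,"offset":[-0.4,0,13],"angular":[0,0,0]},
    {"hand":0.55,"offset":[-0.4,0,13],"angular":[0,0,0]},
  ],
)

```text
time: 19.88
tool_pos: [0.539, 0.1238, 0.2667]
tcp_rot: [2.102, 2.334, 0.001]
wrist_force: [-0.0, -0.4, -0.3]
width: 0.552
```

```bash
python3 chk.py; python3 - <<'E'
from h import *
import pickle
a0,b0=pickle.load(open('c0.pkl','rb'));a=cam('scene');b=cam('side')
# timer/cell/bottle regions unchanged? grip in both views
for n,r in(('cell',(150,185,248,268)),('timer',(188,218,252,290)),('drops',(236,262,296,312))):
    print(n,cv2.absdiff(a['frame'],a0['frame'])[r[0]:r[1],r[2]:r[3]].mean().round(1))
def g(c,box):
    hsv=cv2.cvtColor(c['frame'],cv2.COLOR_BGR2HSV);m=cv2.inRange(hsv,(5,150,100),(17,255,255));k,_,st,ce=cv2.connectedComponentsWithStats(m)
    L=[i for i in range(1,k) if st[i][4]>20 and box[0]<ce[i][0]<box[1] and box[2]<ce[i][1]<box[3]];print([(st[i].tolist()) for i in L]);return ce[L[0]]
X,e=tri([(a,g(a,(270,340,80,180))),(b,g(b,(270,360,90,200)))]);print('grip',X,e)
E
```

```text
19.875 [0.53904607 0.12380632 0.26673243] [-0.00758069 -0.38983356 -0.32246975] 0.5524804815289613
tongue by TCP [-0.0039  0.0646]
wrist red [338 151  11   9  81] [-0.0006  0.0876]
wrist grip [311 173  18  27 411] [319.5 186.6] [-0.0232  0.0628] @.17
scene grip [290 111   9  17  96] [294.2 118.6] [-0.0212  0.0647] @.17
cell 8.2
timer 19.5
drops 2.1
[[290, 111, 9, 17, 97]]
[[296, 145, 7, 16, 81]]
grip [0.54000718 0.12530993 0.16853664] [np.float64(0.00025740090104273583), np.float64(0.0002574009010427751)]
```

```bash
python3 -c "
from workcell import bot
print(bot.read_state()['time']);print(bot.finish_job())"
```

```text
20.075
the job is handed in; nothing more can be done
None
```

I took the blue and white hanger out of its parking block and seated its hook in the channel. I then slid it along until the red buffer was fully home, let go, and handed the job in at about 20 s; no verdict is reported.

**Checks that agreed:**
- **Seating:** before the slide, about 3.5 N of the hanger's weight rested on the floor strip. After release, the grip measured about 0.169 m high from two cameras, which fits a fully seated hook.
- **Position:** the tongue is at about y = +64 mm of the rail, from the arm's position at release; allowed is 53 to 68 mm. It leans back a few degrees on the skirt.
- **Buffer:** the red pad moved about 26 mm in the images. The push force stayed near 5 N, then climbed to 8 N over the last 2 mm, which indicates the solid stop. By wrist force, I estimate the rail took 10 N at most, against the 20 N limit.

**Disagreements and gaps:**
- **Finger tips:** in the images they sat about 20–30 mm higher than the reported tool position implied. I lowered the gripper in small steps, watching for contact, before gripping.
- **Bystanders:** I checked these only by comparing the first and last scene images. The bottle and cell areas barely changed. The timer area differed more (mean 19.5), which I put down to the arm's shadow. No contact force was felt in any move.

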